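# Bring the open sample under the electrode and lower the electrode into it

## Robot

A 6-joint arm with a two-finger parallel gripper is mounted at the origin on the work surface. World frame = base frame: x ahead of the robot, y to its left, z up, the work surface at z = 0. Lengths are in m, angles in rad, forces in N, time in s.
With the tool pointing down it reaches from about 0.35 to 0.925 m from the base axis. Payload 6.4 kg.
Tool frame: the origin (TCP) lies where the fingers leave the gripper's body, on its centre line; the fingertips stand 73 mm ahead of it and the grasp point (between the pads) lies 54 mm ahead of it; z points along the fingers, y is the line along which they close (so a half turn about z gives the same grasp; the last joint's range is limited). The gripper opens to 85 mm and grips with 20 to 120 N. Pads are 22 mm wide; open, the fingers measure 114 mm over their backs; the gripper's body (76 mm by 85 mm) begins 54 mm behind the grasp point. The pads swing forward as they close: fully open they stand 13 mm farther back than shut.
Start: joints at [1.044, 0.245, 1.558, -0, 1.339, -0.174], TCP at [0.225, 0.61, 0.304] pointing down, gripper open.
Joint ranges: [-3.13, 3.13], [-1.02, 2.26], [0.13, 2.54], [-0.95, 4.09], [0.21, 2.88], [-2.74, 2.74]. Speed limits (rad/s): [2.57, 2.57, 3.14, 3.14, 3.14, 3.14].

## Interface

Orientations are given as a unit quaternion [w, x, y, z].
In Python, from station import ctrl gives the robot as it stands.
- The arm moves only by the tool step_arm, never from a script. Its argument "motion" is a list of rows, each an object of numbers: "ax", "ay", "az": the turn, a rotation vector about the tool's x, y, z in units of 8 degrees (1.0 is 8 degrees); "x", "y", "z": the shift along the tool's x, y, z in m; "grip": the gripper's target within -1 to 1 (shut at 1, half-way at 0, fully open at -1). In form: [{"ax": .., "ay": .., "az": .., "x": .., "y": .., "z": .., "grip": ..}, ...]. A call has 1 to 5 rows; each row shifts and turns the commanded pose from where the row before left it, along the tool's axes as they then stand; what a row does not reach is not made up. A row lasts 1/10 s, in which the tool goes at most 50 mm and 8.59 degrees, less where a joint would pass 70% of its speed; a pose out of reach is approached as far as the arm can. A call is refused whole if a number of a shift passes 0.05 or a number of a turn 1, either way. A call with a gripper value outside its range is refused whole. The fingers move at their own pace and stop on an object; "force" is the grip in N (left out, the last holds). Time passes only in rows, so rows that do not move let the fingers close. It gives the time, the measured TCP pose, the force, the opening and the grip force at its end, in the units of the state.
- ctrl.observe(): the state, without advancing time (a new reading comes with each control period).
- ctrl.snapshot(name): name is "side" or "top" or "wrist"; returns a dict with "image" (420x560x3 uint8, red, green, blue), "range_z" (420x560 float32, m along the optical axis (not along the pixel's ray), 0 where there is no reading), "intrinsics" (3x3 intrinsics, pixels), "rvec" (rotation vector, rad) and "tvec" (3), from world to camera coordinates, as OpenCV has them. Camera axes: x right, y down, z forward; pixel columns grow to the right and rows downward; lengths in m; the calibration is good to about 2 mm. The wrist camera is an equidistant fisheye: a pixel r from the principal point sees the ray r / f radians off the axis. A picture is of the moment at which its call begins.
- ctrl.sign_off(): hands the job in; it is judged then, once.
The state is a dict: "time": time; "q": joint angles; "qvel": joint speeds; "joint_efforts": joint torques, N m; "eef_pos": TCP position; "tcp_rot": TCP orientation; "ft_force": force on the tool from outside, world axes, zero at the start; "wrist_torque": the same for the moment, N m; "gripper_width": finger opening in m; "grasp_force": force on a finger pad.
Only numpy, scipy, OpenCV 4.12 (cv2) and the standard library are available. Lean on these libraries where they do the work, as an engineer would, in place of code of your own. Each camera call takes 0.05 s, during which the arm holds its last target. There are 200 camera calls.

## Task

Turn the sample changer's platter, by pushing lightly on its rim with the electrode still raised, until the one uncapped bottle stands centred under the electrode. Then press the electrode holder gently all the way down so that the electrode goes into that bottle without knocking it. Do not push on the bottles or their rack, spin the platter fast or disturb the other things on the bench.

Things in the scene. Friction and masses are not known exactly. Their poses are not given: they have to be found in the camera images.
- station: fixed cream base of the hand-turned sample changer (disc of radius 105 mm, 18 mm high, with a foot to the post); origin on the bench under the platter's turning axis, z up. Its +x axis points from the axis to the upright steel post (14 mm thick, 308 mm tall, 180 mm from the axis) on the side away from the robot
- axis (a point): point on the platter's turning axis at mid height of its rim, 36 mm above the bench. The old rubber rim sits out of true: its centre lies 5 mm off this axis in a direction that is not marked, so any point of the rim may lie up to 5 mm nearer the axis or farther from it than its radius says
- platter: turntable with smooth upright rubber rim, radius 135 mm, 24 to 48 mm above the bench; origin on its axis at the underside, z up. Turns both ways without stops; stiff bearing, stays where left: takes about 2 N along the rim. A finger pressed inward on the rim with 5 to 6 N and moved round carries it along; below about 4 N it slips. More than 8 N from the robot harms the bearing
- rack: bottle rack fixed on the platter and covering its top: an aluminium disc of radius 126 mm, 3 mm thick, with six grey ring collars (53 mm across, 10 mm high) evenly spaced on a circle of radius 70 mm about the axis; origin on the axis, 48 mm above the bench. Not to be pushed
- bottle_open: the open sample bottle, the only one without a cap: white plastic, body 44 mm across, neck 32 mm across with a 26 mm round mouth, 75 mm tall, standing loose (1.5 mm play) in a collar of the rack with its bottom 51 mm above the bench; origin at the centre of its underside, z up
- open_mouth (a point): centre of the open bottle's mouth, 75 mm above its underside
- holder (a joint): travel of the electrode holder down its post in m: 0 = raised (start), 0.070 = all the way down on its stop. Friction keeps it where it is left; a push of about 3 N moves it down, and a collar on the post stops it firmly
- holder_arm: cream arm of the electrode holder, 110 mm long, 22 mm wide, running level from the sleeve on the post toward the turning axis; origin on the post's axis at the arm's underside, 235 mm above the bench when raised. More than 25 N on it from the robot harms it
- pad (a point): centre of the top face of the round rubber thumb pad (26 mm across) on the holder's arm, 110 mm from the turning axis toward the post and 40 mm from the electrode; 257 mm above the bench when raised; pressed down from above. The electrode's head stands 14 mm higher than the pad
- electrode: upright pH electrode in the clip of the holder's arm: clear shaft 12 mm thick, black head 18 mm thick, 125 mm long, hanging over the circle of the bottles (70 mm from the turning axis, toward the post); origin at its tip, z up. Fragile: a knock of 4 N harms it
- electrode_tip (a point): lower tip of the electrode: 146 mm above the bench when raised (20 mm over the open bottle's mouth), 76 mm when the holder is down
- bottle_1: closed sample bottle: as the open one but with a ribbed white screw cap 39 mm across, 78 mm tall in all, loose in a collar of the rack; origin at the centre of its underside
- bottle_2: closed sample bottle: as the open one but with a ribbed white screw cap 39 mm across, 78 mm tall in all, loose in a collar of the rack; origin at the centre of its underside
- bottle_3: closed sample bottle: as the open one but with a ribbed white screw cap 39 mm across, 78 mm tall in all, loose in a collar of the rack; origin at the centre of its underside
- bottle_4: closed sample bottle: as the open one but with a ribbed white screw cap 39 mm across, 78 mm tall in all, loose in a collar of the rack; origin at the centre of its underside
- bottle_5: closed sample bottle: as the open one but with a ribbed white screw cap 39 mm across, 78 mm tall in all, loose in a collar of the rack; origin at the centre of its underside
- loose_cap: the screw cap taken off the open bottle, white plastic, 39 mm across, 18 mm high, lying mouth up on the bench; bystander; origin at the centre of its underside
- beaker: empty glass beaker, 72 mm across, 95 mm tall; bystander; origin at the centre of its underside
- wash_bottle: white squeeze bottle with bent spout, 70 mm across, 197 mm tall; bystander; origin at the centre of its underside
Mind the look-alikes: they are no part of the job. Leave any red look-alike of the bottle_open alone.

How it is judged:
By the outcome, as a careful person would: the job done as asked, in the order asked, and still so for the second after the job is handed in, with the robot touching nothing.
It also fails if it takes over 72 s, if anything falls off the work surface, if the arm or the gripper's body presses on something with over 40 N, if the wrist force passes 120 N, or if a joint passes its speed limit or range.

## Working session

There is one attempt and no reset: what is moved stays moved. The work goes in short steps, Python scripts to look and compute and a tool call to move; the robot and the scene stay as the last step left them, time stands still between calls to the robot, and variables do not carry over. Pictures are saved under pics/ and viewed, at most 10 in all, crops included, and the job is handed in when it is done.

Besides the shell and the picture viewer there is one more tool, called after ">>>" as name([rows], argument=value, ...), one row to a line, values as JSON. step_arm: Moves the arm, as the interface text tells. Its arguments: {"type":"object","properties":{"motion":{"type":"array"},"force":{"type":"number"}},"required":["motion"]}

```bash
mkdir -p pics
cat > h.py <<'E'
import numpy as np, cv2
from station import ctrl
def snap(n,save=None):
    s=ctrl.snapshot(n)
    if save: cv2.imwrite('pics/'+save,s['image'][:,:,::-1])
    return s
def cloud(s):
    K=s['intrinsics'];R=cv2.Rodrigues(np.array(s['rvec'],float))[0];t=np.array(s['tvec']).ravel()
    z=s['range_z'];v,u=np.mgrid[:z.shape[0],:z.shape[1]]
    c=np.stack([(u-K[0,2])/K[0,0]*z,(v-K[1,2])/K[1,1]*z,z],-1)
    return (c-t)@R
def ray(s,u,v,h):
    K=s['intrinsics'];R=cv2.Rodrigues(np.array(s['rvec'],float))[0];t=np.array(s['tvec']).ravel()
    d=np.array([(u-K[0,2])/K[0,0],(v-K[1,2])/K[1,1],1])@R; o=-t@R
    return o+d*(h-o[2])/d[2]
def proj(s,p):
    return cv2.projectPoints(np.array(p,float).reshape(-1,1,3),np.array(s['rvec'],float),np.array(s['tvec'],float),np.array(s['intrinsics'],float),None)[0].reshape(-1,2)
E
python3 - <<'E'
from h import *
for n in ['top','side']:
    s=snap(n,n+'0.png');R=cv2.Rodrigues(np.array(s['rvec'],float))[0]
    print(n,s['intrinsics'],-np.array(s['tvec']).ravel()@R,R)
    np.savez(n+'0.npz',**s)
print(ctrl.observe())
E
```

```text
top [[408.8708668    0.         279.16413161]
 [  0.         408.8708668  210.74987793]
 [  0.           0.           1.        ]] [ 0.30696115 -0.04974418  1.30652715] [[ 0.11951834 -0.99282988  0.00205048]
 [-0.96914247 -0.11711478 -0.21690322]
 [ 0.21558814  0.0239367  -0.97619096]]
side [[541.49298033   0.         278.14667757]
 [  0.         541.49298033 213.80483212]
 [  0.           0.           1.        ]] [ 0.09743855 -1.04824743  0.95330191] [[ 0.89701605 -0.44159852 -0.01878696]
 [-0.26684839 -0.50718388 -0.81948548]
 [ 0.35235513  0.7401049  -0.57279194]]
{'time': 0.1, 'q': array([ 1.04390724e+00,  2.45766139e-01,  1.55891133e+00,  5.47173541e-06,
        1.33867098e+00, -1.74117942e-01]), 'qvel': array([-0.00076078, -0.00165411, -0.00041976, -0.00044706, -0.00044182,
       -0.00094235]), 'joint_efforts': array([ 9.53082745e-04, -4.30667353e+01, -3.27131796e+01, -1.23790991e-05,
        2.77481791e-03, -7.26347515e-07]), 'eef_pos': array([0.22438688, 0.60963997, 0.30286605]), 'tcp_rot': array([-3.03944662e-04,  1.75472936e-01,  9.84483864e-01, -8.23607917e-04]), 'ft_force': array([-0.11823543, -0.88051181, -0.34141201]), 'wrist_torque': array([-0.04428817,  0.02152794,  0.018169  ]), 'grasp_force': 0.0, 'gripper_width': 0.0856651310294468}
```

View pics/top0.png

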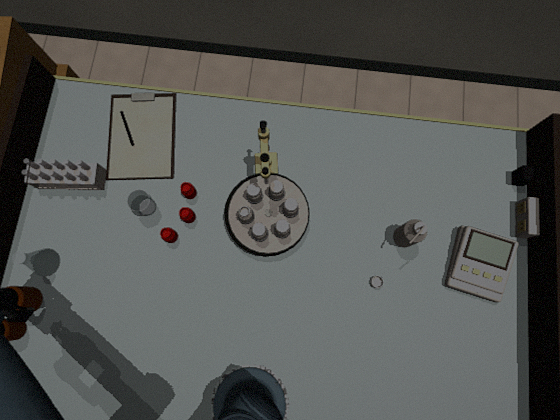

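View pics/side0.png

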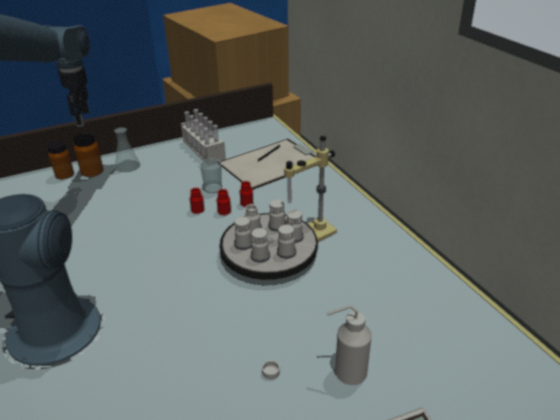

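The top view shows the platter centred near (267,213), with the post top at (263,125) and the likely open bottle at (246,213). The side view shows the platter near (269,245), the open bottle near (252,215), the electrode at (290,180) and the post at (322,180). Next I measure these.

```bash
cat > m.py <<'E'
from h import *
from scipy import ndimage as nd
import sys
def bottles(s,c):
    P=cloud(s); r=np.hypot(P[...,0]-c[0],P[...,1]-c[1])
    m=(r<.1)&(P[...,2]>.114)&(P[...,2]<.136)&(s['range_z']>0)
    l,n=nd.label(m); out=[]
    for i in range(1,n+1):
        q=P[l==i]
        if len(q)>25:
            v,u=np.nonzero(l==i); out.append((u.mean().round(1),v.mean().round(1),len(q),q.mean(0).round(4),q[:,2].max().round(4),s['image'][l==i].mean(0).round()))
    return out
def fitc(x,y):
    A=np.c_[2*x,2*y,np.ones(len(x))];a=np.linalg.lstsq(A,x*x+y*y,rcond=None)[0]
    return a[0],a[1],np.sqrt(a[2]+a[0]**2+a[1]**2)
E
python3 - <<'E'
from m import *
for n in ['top','side']:
    s=dict(np.load(n+'0.npz'))
    P=cloud(s)
    c=ray(s,*((267,213) if n=='top' else (269,245)),.05); print(n,'c0',c)
    for b in bottles(s,c): print(b)
    # rack disc / platter top points
    r=np.hypot(P[...,0]-c[0],P[...,1]-c[1])
    m=(r<.17)&(P[...,2]>.04)&(P[...,2]<.056)
    pts=P[m][:,:2].astype(np.float32); print('platter minEncl',cv2.minEnclosingCircle(pts), len(pts))
    for lo,hi in [(.2,.25),(.25,.28),(.28,.33)]:
        m=(r<.3)&(P[...,2]>lo)&(P[...,2]<hi); l,k=nd.label(m)
        for i in range(1,k+1):
            q=P[l==i]
            if len(q)>4: print(lo,len(q),np.argwhere(l==i).mean(0)[::-1].round(),q.mean(0).round(4),q.min(0).round(3),q.max(0).round(3))
s=np.load('top0.npz');cv2.imwrite('pics/c1.png',cv2.resize(np.clip(s['image'][110:265,215:320,::-1]*1.5,0,255).astype(np.uint8),None,fx=3.8,fy=3.8,interpolation=2))
E
```

```text
top c0 [0.57267707 0.01816917 0.05      ]
(np.float64(276.4), np.float64(186.3), 149, array([ 0.6407, -0.0036,  0.1279]), np.float64(0.1342), array([110., 108., 107.]))
(np.float64(253.4), np.float64(189.5), 146, array([0.6227, 0.0635, 0.1278]), np.float64(0.1358), array([106., 105., 106.]))
(np.float64(290.9), np.float64(204.2), 146, array([ 0.5913, -0.053 ,  0.1278]), np.float64(0.133), array([112., 111., 112.]))
(np.float64(244.1), np.float64(210.8), 50, array([0.5557, 0.0826, 0.1227]), np.float64(0.1308), array([96., 95., 94.]))
(np.float64(282.4), np.float64(225.5), 149, array([ 0.5245, -0.0355,  0.128 ]), np.float64(0.1342), array([114., 113., 114.]))
(np.float64(258.8), np.float64(229.1), 149, array([0.5056, 0.0318, 0.1281]), np.float64(0.1349), array([112., 111., 112.]))
platter minEncl ((0.5747464299201965, 0.020074868574738503), 0.13498848676681519) 3940
0.2 7 [268. 138.] [0.7443 0.0312 0.2389] [0.735 0.03  0.23 ] [0.749 0.033 0.249]
0.2 15 [261. 140.] [0.7339 0.0502 0.2467] [0.727 0.043 0.233] [0.742 0.057 0.25 ]
0.2 7 [268. 145.] [0.7198 0.0291 0.2487] [0.712 0.028 0.245]
[... 1117 characters left out ...]
 array([132., 133., 128.]))
(np.float64(286.4), np.float64(231.0), 180, array([ 0.5909, -0.0582,  0.1265]), np.float64(0.1345), array([132., 133., 128.]))
(np.float64(259.3), np.float64(234.7), 191, array([ 0.523 , -0.0405,  0.1267]), np.float64(0.1338), array([132., 133., 128.]))
platter minEncl ((0.5722453594207764, 0.019615009427070618), 0.13772085309028625) 2604
0.2 17 [331. 155.] [0.7813 0.0473 0.2464] [0.774 0.041 0.239] [0.788 0.058 0.25 ]
0.2 303 [307. 169.] [0.6964 0.0277 0.2349] [0.63  0.011 0.2  ] [0.765 0.05  0.25 ]
0.25 378 [309. 159.] [0.7046 0.0327 0.2596] [0.629 0.01  0.25 ] [0.79  0.058 0.28 ]
0.28 71 [323. 141.] [0.7501 0.0428 0.2971] [0.742 0.035 0.28 ] [0.76  0.056 0.311]
```

View pics/c1.png

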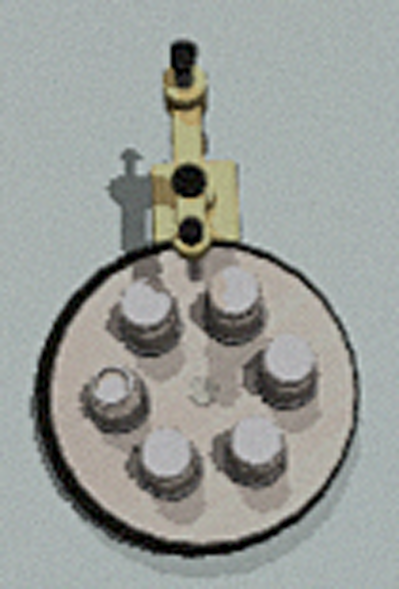

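The open bottle stands at about 1.84 rad about the axis (0.574, 0.0135), and the post is at 0.172 rad. So the platter turns by about −95.6° (clockwise from above). I'll push with the shut fingers along the near side, starting at 228°.

>>> step_arm([
  {"x": -0.029,"y": -0.0375,"grip": 1},
  {"x": -0.029,"y": -0.0375,"grip": 1},
  {"x": -0.029,"y": -0.0375,"grip": 1},
  {"x": -0.029,"y": -0.0375,"grip": 1},
  {"x": -0.029,"y": -0.0375,"grip": 1},
], force=30)

```text
invalid input
```

>>> step_arm([
  {"x": -0.029,"y": -0.0375,"grip": 1},
  {"x": -0.029,"y": -0.0375,"grip": 1},
  {"x": -0.029,"y": -0.0375,"grip": 1},
  {"x": -0.029,"y": -0.0375,"grip": 1},
  {"x": -0.029,"y": -0.0375,"grip": 1},
])

```text
invalid input
```

>>> step_arm([
  {"x": -0.029,"y": -0.0375,"grip": 1},
  {"x": -0.029,"y": -0.0375,"grip": 1},
  {"x": -0.029,"y": -0.0375,"grip": 1},
  {"x": -0.029,"y": -0.0375,"grip": 1},
  {"x": -0.029,"y": -0.0375,"grip": 1},
])

```text
invalid input
```

>>> step_arm([
  {"x": -0.029,"y": -0.0375,"grip": 1},
  {"az": 0.92,"grip": 1},
  {"az": 0.92,"grip": 1},
  {"az": 0.91,"grip": 1},
  {"grip": 1},
])

```text
invalid input
```

>>> step_arm([
  {"ax": 0,"ay": 0,"az": 0,"x": -0.029,"y": -0.0375,"z": 0,"grip": 1},
  {"ax": 0,"ay": 0,"az": 0,"x": -0.029,"y": -0.0375,"z": 0,"grip": 1},
  {"ax": 0,"ay": 0,"az": 0,"x": -0.029,"y": -0.0375,"z": 0,"grip": 1},
  {"ax": 0,"ay": 0,"az": 0,"x": -0.029,"y": -0.0375,"z": 0,"grip": 1},
  {"ax": 0,"ay": 0,"az": 0,"x": -0.029,"y": -0.0375,"z": 0,"grip": 1},
], force=30)

```text
time: 0.6
eef_pos: [0.2958, 0.3821, 0.3034]
tcp_rot: [-0.0, 0.175, 0.985, -0.0]
ft_force: [0.3, 0.4, 0.4]
gripper_width: 0.0122
grasp_force: 0.0
```

>>> step_arm([
  {"ax": 0,"ay": 0,"az": 0,"x": -0.029,"y": -0.0375,"z": 0,"grip": 1},
  {"ax": 0,"ay": 0,"az": 0,"x": -0.029,"y": -0.0375,"z": 0,"grip": 1},
  {"ax": 0,"ay": 0,"az": 0,"x": -0.029,"y": -0.0375,"z": 0,"grip": 1},
  {"ax": 0,"ay": 0,"az": 0,"x": -0.029,"y": -0.0375,"z": 0,"grip": 1},
  {"ax": 0,"ay": 0,"az": 0,"x": -0.029,"y": -0.0375,"z": 0,"grip": 1},
])

```text
time: 1.1
eef_pos: [0.367, 0.1561, 0.3037]
tcp_rot: [0.0, 0.175, 0.985, 0.0]
ft_force: [1.2, 0.8, -0.5]
gripper_width: 0.0
grasp_force: 0.0
```

>>> step_arm([
  {"ax": 0,"ay": 0,"az": 0,"x": -0.029,"y": -0.0375,"z": 0,"grip": 1},
  {"ax": 0,"ay": 0,"az": 0,"x": -0.029,"y": -0.0375,"z": 0,"grip": 1},
  {"ax": 0,"ay": 0,"az": 0,"x": -0.029,"y": -0.0375,"z": 0,"grip": 1},
  {"ax": 0,"ay": 0,"az": 0,"x": -0.029,"y": -0.0375,"z": 0,"grip": 1},
  {"ax": 0,"ay": 0,"az": 0,"x": -0.029,"y": -0.0375,"z": 0,"grip": 1},
])

```text
time: 1.6
eef_pos: [0.4384, -0.0702, 0.3037]
tcp_rot: [0.0, 0.176, 0.984, 0.0]
ft_force: [1.2, 0.8, 0.4]
gripper_width: -0.0003
grasp_force: 0.0
```

>>> step_arm([
  {"ax": 0,"ay": 0,"az": 0,"x": -0.029,"y": -0.0375,"z": 0,"grip": 1},
  {"ax": 0,"ay": 0,"az": 0.92,"x": 0,"y": 0,"z": 0.04,"grip": 1},
  {"ax": 0,"ay": 0,"az": 0.92,"x": 0,"y": 0,"z": 0.04,"grip": 1},
  {"ax": 0,"ay": 0,"az": 0.91,"x": 0,"y": 0,"z": 0.04,"grip": 1},
  {"ax": 0,"ay": 0,"az": 0,"x": 0,"y": 0,"z": 0,"grip": 1},
])

```text
time: 2.1
eef_pos: [0.449, -0.1117, 0.1782]
tcp_rot: [-0.006, 0.36, 0.933, 0.001]
ft_force: [-0.5, 0.1, -0.1]
gripper_width: 0.0003
grasp_force: 0.0
```

>>> step_arm([
  {"ax": 0,"ay": 0,"az": 0,"x": -0.008,"y": 0,"z": 0.038,"grip": 1},
  {"ax": 0,"ay": 0,"az": 0,"x": 0,"y": 0,"z": 0.037,"grip": 1},
  {"ax": 0,"ay": 0,"az": 0,"x": 0,"y": 0.008,"z": 0,"grip": 1},
  {"ax": 0,"ay": 0,"az": 0,"x": 0,"y": 0.008,"z": 0,"grip": 1},
  {"ax": 0,"ay": 0,"az": 0,"x": 0,"y": 0,"z": 0,"grip": 1},
])

```text
time: 2.6
eef_pos: [0.4718, -0.1069, 0.1119]
tcp_rot: [0.003, 0.359, 0.933, -0.0]
ft_force: [0.7, 0.3, -0.0]
gripper_width: 0.0002
grasp_force: 0.0
```

Run:
```python
from h import *
s=snap('side');P=cloud(s)
cv2.imwrite('pics/s1.png',cv2.resize(np.clip(s['image'][90:310,140:380,::-1]*1.3,0,255).astype(np.uint8),None,fx=2.7,fy=2.7))
o=ctrl.observe();print(o['ft_force'],o['eef_pos'])
```

```text
[ 0.49629157 -0.2772597  -0.88818491] [ 0.47143177 -0.10709758  0.11172802]
```

View pics/s1.png

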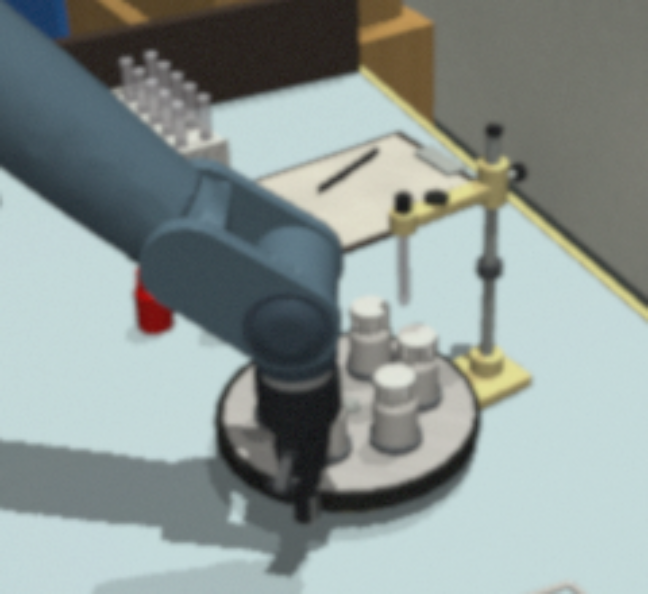

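The fingers are shut just outside the near rim, at about (300,510) in the crop. The arm is clear of the bottles and the electrode. I'll lower it 6 mm and creep inward.

>>> step_arm([
  {"ax": 0,"ay": 0,"az": 0,"x": 0,"y": 0,"z": 0.006,"grip": 1},
  {"ax": 0,"ay": 0,"az": 0,"x": 0,"y": 0.001,"z": 0,"grip": 1},
  {"ax": 0,"ay": 0,"az": 0,"x": 0,"y": 0.001,"z": 0,"grip": 1},
  {"ax": 0,"ay": 0,"az": 0,"x": 0,"y": 0,"z": 0,"grip": 1},
])

```text
time: 3.05
eef_pos: [0.4708, -0.1055, 0.1031]
tcp_rot: [0.0, 0.36, 0.933, -0.0]
ft_force: [-0.2, -0.3, -0.2]
gripper_width: -0.0001
grasp_force: 0.0
```

>>> step_arm([
  {"ax": 0,"ay": 0,"az": 0,"x": 0,"y": 0.001,"z": 0,"grip": 1},
  {"ax": 0,"ay": 0,"az": 0,"x": 0,"y": 0.001,"z": 0,"grip": 1},
  {"ax": 0,"ay": 0,"az": 0,"x": 0,"y": 0,"z": 0,"grip": 1},
])

```text
time: 3.35
eef_pos: [0.4721, -0.1039, 0.1029]
tcp_rot: [0.0, 0.36, 0.933, 0.0]
ft_force: [0.8, 0.6, -0.7]
gripper_width: -0.0002
grasp_force: 0.0
```

>>> step_arm([
  {"ax": 0,"ay": 0,"az": 0,"x": 0,"y": 0.001,"z": 0,"grip": 1},
  {"ax": 0,"ay": 0,"az": 0,"x": 0,"y": 0.0005,"z": 0,"grip": 1},
  {"ax": 0,"ay": 0,"az": 0,"x": 0,"y": 0,"z": 0,"grip": 1},
])

```text
time: 3.65
eef_pos: [0.4731, -0.1028, 0.1029]
tcp_rot: [0.0, 0.36, 0.933, -0.0]
ft_force: [0.2, -0.2, -0.7]
gripper_width: 0.0001
grasp_force: 0.0
```

>>> step_arm([
  {"ax": 0,"ay": 0,"az": 0,"x": 0,"y": 0.001,"z": 0,"grip": 1},
  {"ax": 0,"ay": 0,"az": 0,"x": 0,"y": 0.0005,"z": 0,"grip": 1},
  {"ax": 0,"ay": 0,"az": 0,"x": 0,"y": 0,"z": 0,"grip": 1},
])

```text
time: 3.95
eef_pos: [0.4741, -0.1017, 0.1029]
tcp_rot: [0.0, 0.36, 0.933, -0.0]
ft_force: [-0.7, -0.5, 0.5]
gripper_width: -0.0001
grasp_force: 0.0
```

>>> step_arm([
  {"ax": 0,"ay": 0,"az": 0,"x": 0,"y": 0.001,"z": 0,"grip": 1},
  {"ax": 0,"ay": 0,"az": 0,"x": 0,"y": 0,"z": 0,"grip": 1},
])

```text
time: 4.15
eef_pos: [0.4748, -0.101, 0.1029]
tcp_rot: [0.0, 0.36, 0.933, -0.0]
ft_force: [0.4, 0.6, 1.0]
gripper_width: 0.0001
grasp_force: 0.0
```

>>> step_arm([
  {"ax": 0,"ay": 0,"az": 0,"x": 0,"y": 0.001,"z": 0,"grip": 1},
  {"ax": 0,"ay": 0,"az": 0,"x": 0,"y": 0,"z": 0,"grip": 1},
])

```text
time: 4.35
eef_pos: [0.4755, -0.1002, 0.1029]
tcp_rot: [0.0, 0.36, 0.933, -0.0]
ft_force: [0.3, -0.6, 0.0]
gripper_width: -0.0001
grasp_force: 0.0
```

>>> step_arm([
  {"ax": 0,"ay": 0,"az": 0,"x": 0,"y": 0.001,"z": 0,"grip": 1},
  {"ax": 0,"ay": 0,"az": 0,"x": 0,"y": 0,"z": 0,"grip": 1},
])

```text
time: 4.55
eef_pos: [0.4762, -0.0995, 0.1029]
tcp_rot: [0.0, 0.36, 0.933, 0.0]
ft_force: [0.2, -0.1, 0.6]
gripper_width: 0.0
grasp_force: 0.0
```

>>> step_arm([
  {"ax": 0,"ay": 0,"az": 0,"x": 0,"y": 0.001,"z": 0,"grip": 1},
  {"ax": 0,"ay": 0,"az": 0,"x": 0,"y": 0,"z": 0,"grip": 1},
])

```text
time: 4.75
eef_pos: [0.4768, -0.0987, 0.1029]
tcp_rot: [0.0, 0.36, 0.933, -0.0]
ft_force: [0.0, -0.0, -1.0]
gripper_width: -0.0
grasp_force: 0.0
```

>>> step_arm([
  {"ax": 0,"ay": 0,"az": 0,"x": 0,"y": 0.001,"z": 0,"grip": 1},
  {"ax": 0,"ay": 0,"az": 0,"x": 0,"y": 0,"z": 0,"grip": 1},
])

```text
time: 4.95
eef_pos: [0.4775, -0.098, 0.1029]
tcp_rot: [0.0, 0.36, 0.933, -0.0]
ft_force: [0.1, 0.5, 0.1]
gripper_width: -0.0001
grasp_force: 0.0
```

>>> step_arm([
  {"ax": 0,"ay": 0,"az": 0,"x": 0,"y": 0.001,"z": 0,"grip": 1},
  {"ax": 0,"ay": 0,"az": 0,"x": 0,"y": 0,"z": 0,"grip": 1},
])

```text
time: 5.15
eef_pos: [0.4782, -0.0972, 0.1029]
tcp_rot: [0.0, 0.36, 0.933, 0.0]
ft_force: [-0.6, -0.2, 0.1]
gripper_width: 0.0001
grasp_force: 0.0
```

>>> step_arm([
  {"ax": 0,"ay": 0,"az": 0,"x": 0,"y": 0.001,"z": 0,"grip": 1},
  {"ax": 0,"ay": 0,"az": 0,"x": 0,"y": 0,"z": 0,"grip": 1},
])

```text
time: 5.35
eef_pos: [0.4788, -0.0965, 0.1029]
tcp_rot: [0.0, 0.36, 0.933, -0.0]
ft_force: [0.5, -0.2, -0.2]
gripper_width: 0.0
grasp_force: 0.0
```

>>> step_arm([
  {"ax": 0,"ay": 0,"az": 0,"x": 0,"y": 0.0005,"z": 0,"grip": 1},
  {"ax": 0,"ay": 0,"az": 0,"x": 0,"y": 0,"z": 0,"grip": 1},
])

```text
time: 5.55
eef_pos: [0.4792, -0.0961, 0.1029]
tcp_rot: [0.0, 0.36, 0.933, 0.0]
ft_force: [0.2, -0.4, -0.1]
gripper_width: -0.0001
grasp_force: 0.0
```

>>> step_arm([
  {"ax": 0,"ay": 0,"az": 0,"x": 0,"y": 0.001,"z": 0,"grip": 1},
  {"ax": 0,"ay": 0,"az": 0,"x": 0,"y": 0,"z": 0,"grip": 1},
])

```text
time: 5.75
eef_pos: [0.4798, -0.0954, 0.1029]
tcp_rot: [-0.0, 0.36, 0.933, 0.0]
ft_force: [-0.1, 0.4, 0.1]
gripper_width: -0.0
grasp_force: 0.0
```

>>> step_arm([
  {"ax": 0,"ay": 0,"az": 0,"x": 0,"y": 0.0007,"z": 0,"grip": 1},
  {"ax": 0,"ay": 0,"az": 0,"x": 0,"y": 0,"z": 0,"grip": 1},
])

```text
time: 5.95
eef_pos: [0.4803, -0.0949, 0.1029]
tcp_rot: [0.0, 0.36, 0.933, 0.0]
ft_force: [-0.9, 0.2, 0.2]
gripper_width: 0.0001
grasp_force: 0.0
```

>>> step_arm([
  {"ax": 0,"ay": 0,"az": 0,"x": 0,"y": 0.0007,"z": 0,"grip": 1},
  {"ax": 0,"ay": 0,"az": 0,"x": 0,"y": 0,"z": 0,"grip": 1},
])

```text
time: 6.15
eef_pos: [0.4806, -0.0945, 0.1029]
tcp_rot: [-0.0, 0.36, 0.933, -0.0]
ft_force: [-1.5, -2.0, 1.0]
gripper_width: -0.0001
grasp_force: 1.1
```

>>> step_arm([
  {"ax": 0,"ay": 0,"az": 0,"x": 0,"y": 0.0004,"z": 0,"grip": 1},
  {"ax": 0,"ay": 0,"az": 0,"x": 0,"y": 0,"z": 0,"grip": 1},
])

```text
time: 6.35
eef_pos: [0.4807, -0.0944, 0.1029]
tcp_rot: [-0.0, 0.36, 0.933, -0.001]
ft_force: [-3.2, -3.5, 1.8]
gripper_width: 0.0003
grasp_force: 2.5
```

>>> step_arm([
  {"ax": 0,"ay": 0,"az": 0,"x": 0,"y": 0.0002,"z": 0,"grip": 1},
  {"ax": 0,"ay": 0,"az": 0,"x": 0,"y": 0,"z": 0,"grip": 1},
])

```text
time: 6.55
eef_pos: [0.4807, -0.0944, 0.1028]
tcp_rot: [-0.0, 0.36, 0.933, -0.001]
ft_force: [-4.2, -4.1, 2.7]
gripper_width: 0.0
grasp_force: 2.9
```

>>> step_arm([
  {"ax": 0,"ay": 0,"az": 0.125,"x": 0.0025,"y": -3e-05,"z": 0,"grip": 1},
  {"ax": 0,"ay": 0,"az": 0.125,"x": 0.0025,"y": -3e-05,"z": 0,"grip": 1},
  {"ax": 0,"ay": 0,"az": 0.125,"x": 0.0025,"y": -3e-05,"z": 0,"grip": 1},
])

```text
time: 6.85
eef_pos: [0.4754, -0.0896, 0.1029]
tcp_rot: [0.0, 0.385, 0.923, -0.001]
ft_force: [-2.7, -5.9, 1.2]
gripper_width: 0.0002
grasp_force: 3.2
```

>>> step_arm([
  {"ax": 0,"ay": 0,"az": 0.125,"x": 0.0025,"y": -3e-05,"z": 0,"grip": 1},
  {"ax": 0,"ay": 0,"az": 0.125,"x": 0.0025,"y": -3e-05,"z": 0,"grip": 1},
  {"ax": 0,"ay": 0,"az": 0.125,"x": 0.0025,"y": -3e-05,"z": 0,"grip": 1},
  {"ax": 0,"ay": 0,"az": 0.125,"x": 0.0025,"y": -3e-05,"z": 0,"grip": 1},
])

```text
time: 7.25
eef_pos: [0.4682, -0.0824, 0.1029]
tcp_rot: [-0.0, 0.416, 0.909, -0.001]
ft_force: [-4.5, -5.8, 0.5]
gripper_width: -0.0003
grasp_force: 3.6
```

>>> step_arm([
  {"ax": 0,"ay": 0,"az": 0.125,"x": 0.0025,"y": -0.0003,"z": 0,"grip": 1},
  {"ax": 0,"ay": 0,"az": 0.125,"x": 0.0025,"y": -8e-05,"z": 0,"grip": 1},
  {"ax": 0,"ay": 0,"az": 0.125,"x": 0.0025,"y": -8e-05,"z": 0,"grip": 1},
  {"ax": 0,"ay": 0,"az": 0.125,"x": 0.0025,"y": -8e-05,"z": 0,"grip": 1},
])

```text
time: 7.65
eef_pos: [0.4615, -0.0748, 0.1028]
tcp_rot: [-0.0, 0.448, 0.894, -0.001]
ft_force: [-3.6, -4.9, 0.8]
gripper_width: -0.0002
grasp_force: 2.9
```

>>> step_arm([
  {"ax": 0,"ay": 0,"az": 0.125,"x": 0.0025,"y": -8e-05,"z": 0,"grip": 1},
  {"ax": 0,"ay": 0,"az": 0.125,"x": 0.0025,"y": -8e-05,"z": 0,"grip": 1},
  {"ax": 0,"ay": 0,"az": 0.125,"x": 0.0025,"y": -8e-05,"z": 0,"grip": 1},
  {"ax": 0,"ay": 0,"az": 0.125,"x": 0.0025,"y": -8e-05,"z": 0,"grip": 1},
  {"ax": 0,"ay": 0,"az": 0.125,"x": 0.0025,"y": -8e-05,"z": 0,"grip": 1},
])

```text
time: 8.15
eef_pos: [0.454, -0.0646, 0.1028]
tcp_rot: [-0.0, 0.487, 0.874, -0.001]
ft_force: [-3.8, -3.7, 1.2]
gripper_width: -0.0001
grasp_force: 2.7
```

>>> step_arm([
  {"ax": 0,"ay": 0,"az": 0.125,"x": 0.0025,"y": -3e-05,"z": 0,"grip": 1},
  {"ax": 0,"ay": 0,"az": 0.125,"x": 0.0025,"y": -5e-05,"z": 0,"grip": 1},
  {"ax": 0,"ay": 0,"az": 0.125,"x": 0.0025,"y": -5e-05,"z": 0,"grip": 1},
  {"ax": 0,"ay": 0,"az": 0.125,"x": 0.0025,"y": -5e-05,"z": 0,"grip": 1},
  {"ax": 0,"ay": 0,"az": 0.125,"x": 0.0025,"y": -5e-05,"z": 0,"grip": 1},
])

```text
time: 8.65
eef_pos: [0.4475, -0.0538, 0.1028]
tcp_rot: [-0.001, 0.524, 0.852, -0.001]
ft_force: [-4.7, -4.8, 2.9]
gripper_width: -0.0
grasp_force: 2.9
```

>>> step_arm([
  {"ax": 0,"ay": 0,"az": 0.125,"x": 0.0025,"y": -0.00012,"z": 0,"grip": 1},
  {"ax": 0,"ay": 0,"az": 0.125,"x": 0.0025,"y": -8e-05,"z": 0,"grip": 1},
  {"ax": 0,"ay": 0,"az": 0.125,"x": 0.0025,"y": -8e-05,"z": 0,"grip": 1},
  {"ax": 0,"ay": 0,"az": 0.125,"x": 0.0025,"y": -8e-05,"z": 0,"grip": 1},
  {"ax": 0,"ay": 0,"az": 0.125,"x": 0.0025,"y": -8e-05,"z": 0,"grip": 1},
])

```text
time: 9.15
eef_pos: [0.4419, -0.0425, 0.1028]
tcp_rot: [-0.001, 0.561, 0.828, -0.001]
ft_force: [-4.0, -3.2, 1.6]
gripper_width: 0.0001
grasp_force: 2.5
```

>>> step_arm([
  {"ax": 0,"ay": 0,"az": 0.125,"x": 0.0025,"y": 8e-05,"z": 0,"grip": 1},
  {"ax": 0,"ay": 0,"az": 0.125,"x": 0.0025,"y": -5e-05,"z": 0,"grip": 1},
  {"ax": 0,"ay": 0,"az": 0.125,"x": 0.0025,"y": -5e-05,"z": 0,"grip": 1},
  {"ax": 0,"ay": 0,"az": 0.125,"x": 0.0025,"y": -5e-05,"z": 0,"grip": 1},
  {"ax": 0,"ay": 0,"az": 0.125,"x": 0.0025,"y": -5e-05,"z": 0,"grip": 1},
])

```text
time: 9.65
eef_pos: [0.4373, -0.0307, 0.1028]
tcp_rot: [-0.001, 0.596, 0.803, -0.001]
ft_force: [-5.6, -3.5, 3.5]
gripper_width: -0.0004
grasp_force: 3.0
```

>>> step_arm([
  {"ax": 0,"ay": 0,"az": 0.125,"x": 0.0025,"y": -0.00015,"z": -0.0003,"grip": 1},
  {"ax": 0,"ay": 0,"az": 0.125,"x": 0.0025,"y": -6e-05,"z": 0,"grip": 1},
  {"ax": 0,"ay": 0,"az": 0.125,"x": 0.0025,"y": -6e-05,"z": 0,"grip": 1},
  {"ax": 0,"ay": 0,"az": 0.125,"x": 0.0025,"y": -6e-05,"z": 0,"grip": 1},
  {"ax": 0,"ay": 0,"az": 0.125,"x": 0.0025,"y": -6e-05,"z": 0,"grip": 1},
])

```text
time: 10.15
eef_pos: [0.4337, -0.0185, 0.1028]
tcp_rot: [-0.001, 0.631, 0.776, -0.001]
ft_force: [-4.4, -2.9, 2.0]
gripper_width: -0.0
grasp_force: 2.4
```

>>> step_arm([
  {"ax": 0,"ay": 0,"az": 0.125,"x": 0.0025,"y": 6e-05,"z": -0.0001,"grip": 1},
  {"ax": 0,"ay": 0,"az": 0.125,"x": 0.0025,"y": -5e-05,"z": 0,"grip": 1},
  {"ax": 0,"ay": 0,"az": 0.125,"x": 0.0025,"y": -5e-05,"z": 0,"grip": 1},
  {"ax": 0,"ay": 0,"az": 0.125,"x": 0.0025,"y": -5e-05,"z": 0,"grip": 1},
  {"ax": 0,"ay": 0,"az": 0.125,"x": 0.0025,"y": -5e-05,"z": 0,"grip": 1},
])

```text
time: 10.65
eef_pos: [0.4313, -0.0061, 0.1029]
tcp_rot: [-0.001, 0.664, 0.747, -0.001]
ft_force: [-5.1, -3.0, 1.9]
gripper_width: -0.0001
grasp_force: 2.4
```

>>> step_arm([
  {"ax": 0,"ay": 0,"az": 0.125,"x": 0.0025,"y": -5e-05,"z": 0,"grip": 1},
  {"ax": 0,"ay": 0,"az": 0.125,"x": 0.0025,"y": -5e-05,"z": 0,"grip": 1},
  {"ax": 0,"ay": 0,"az": 0.125,"x": 0.0025,"y": -5e-05,"z": 0,"grip": 1},
  {"ax": 0,"ay": 0,"az": 0.125,"x": 0.0025,"y": -5e-05,"z": 0,"grip": 1},
  {"ax": 0,"ay": 0,"az": 0.125,"x": 0.0025,"y": -5e-05,"z": 0,"grip": 1},
])

```text
time: 11.15
eef_pos: [0.4299, 0.0064, 0.1028]
tcp_rot: [-0.001, 0.696, 0.718, -0.001]
ft_force: [-5.3, -2.4, 2.1]
gripper_width: -0.0004
grasp_force: 2.4
```

Run:
```python
from m import *
s=snap('top')
for b in bottles(s,(.574,.0135)):
    p=b[3]; print(b[2],p,b[4],np.arctan2(p[1]-.0135,p[0]-.574).round(3))
```

```text
130 [0.6421 0.0119 0.1276] 0.1343 -0.023
67 [0.6092 0.075  0.1204] 0.1288 1.051
148 [ 0.6074 -0.0459  0.1278] 0.1337 -1.059
148 [0.5391 0.0747 0.1285] 0.1336 2.089
151 [ 0.5375 -0.0455  0.1277] 0.1356 -2.125
136 [0.5136 0.0151 0.1295] 0.1352 3.115
```

The platter has followed the finger and the open bottle is now at about 1.03 rad, so about 49° remain.

>>> step_arm([
  {"ax": 0,"ay": 0,"az": 0.125,"x": 0.0025,"y": -5e-05,"z": 0,"grip": 1},
  {"ax": 0,"ay": 0,"az": 0.125,"x": 0.0025,"y": -5e-05,"z": 0,"grip": 1},
  {"ax": 0,"ay": 0,"az": 0.125,"x": 0.0025,"y": -5e-05,"z": 0,"grip": 1},
  {"ax": 0,"ay": 0,"az": 0.125,"x": 0.0025,"y": -5e-05,"z": 0,"grip": 1},
  {"ax": 0,"ay": 0,"az": 0.125,"x": 0.0025,"y": -5e-05,"z": 0,"grip": 1},
])

```text
time: 11.7
eef_pos: [0.4297, 0.0189, 0.1028]
tcp_rot: [-0.001, 0.727, 0.687, -0.001]
ft_force: [-5.8, -2.1, 2.7]
gripper_width: -0.0003
grasp_force: 2.7
```

>>> step_arm([
  {"ax": 0,"ay": 0,"az": 0.125,"x": 0.0025,"y": -8e-05,"z": -0.0001,"grip": 1},
  {"ax": 0,"ay": 0,"az": 0.125,"x": 0.0025,"y": -6e-05,"z": 0,"grip": 1},
  {"ax": 0,"ay": 0,"az": 0.125,"x": 0.0025,"y": -6e-05,"z": 0,"grip": 1},
  {"ax": 0,"ay": 0,"az": 0.125,"x": 0.0025,"y": -6e-05,"z": 0,"grip": 1},
  {"ax": 0,"ay": 0,"az": 0.125,"x": 0.0025,"y": -6e-05,"z": 0,"grip": 1},
])

```text
time: 12.2
eef_pos: [0.4305, 0.0315, 0.1029]
tcp_rot: [-0.001, 0.756, 0.654, -0.001]
ft_force: [-5.4, -1.2, 1.6]
gripper_width: 0.0
grasp_force: 2.4
```

>>> step_arm([
  {"ax": 0,"ay": 0,"az": 0.125,"x": 0.0025,"y": -2e-05,"z": 0,"grip": 1},
  {"ax": 0,"ay": 0,"az": 0.125,"x": 0.0025,"y": -5e-05,"z": 0,"grip": 1},
  {"ax": 0,"ay": 0,"az": 0.125,"x": 0.0025,"y": -5e-05,"z": 0,"grip": 1},
  {"ax": 0,"ay": 0,"az": 0.125,"x": 0.0025,"y": -5e-05,"z": 0,"grip": 1},
  {"ax": 0,"ay": 0,"az": 0.125,"x": 0.0025,"y": -5e-05,"z": 0,"grip": 1},
])

```text
time: 12.7
eef_pos: [0.4324, 0.0439, 0.1029]
tcp_rot: [-0.001, 0.784, 0.621, -0.001]
ft_force: [-5.2, -0.7, 3.3]
gripper_width: 0.0002
grasp_force: 2.5
```

>>> step_arm([
  {"ax": 0,"ay": 0,"az": 0.125,"x": 0.0025,"y": 5e-05,"z": -0.0002,"grip": 1},
  {"ax": 0,"ay": 0,"az": 0.125,"x": 0.0025,"y": -4e-05,"z": 0,"grip": 1},
  {"ax": 0,"ay": 0,"az": 0.125,"x": 0.0025,"y": -4e-05,"z": 0,"grip": 1},
  {"ax": 0,"ay": 0,"az": 0.125,"x": 0.0025,"y": -4e-05,"z": 0,"grip": 1},
  {"ax": 0,"ay": 0,"az": 0.125,"x": 0.0025,"y": -4e-05,"z": 0,"grip": 1},
])

```text
time: 13.2
eef_pos: [0.4354, 0.056, 0.1029]
tcp_rot: [-0.002, 0.81, 0.586, -0.001]
ft_force: [-5.8, -0.5, 1.5]
gripper_width: -0.0
grasp_force: 2.4
```

>>> step_arm([
  {"ax": 0,"ay": 0,"az": 0.125,"x": 0.0025,"y": -4e-05,"z": 0,"grip": 1},
  {"ax": 0,"ay": 0,"az": 0.125,"x": 0.0025,"y": -4e-05,"z": 0,"grip": 1},
  {"ax": 0,"ay": 0,"az": 0.125,"x": 0.0025,"y": -4e-05,"z": 0,"grip": 1},
  {"ax": 0,"ay": 0,"az": 0.125,"x": 0.0025,"y": -4e-05,"z": 0,"grip": 1},
  {"ax": 0,"ay": 0,"az": 0.125,"x": 0.0025,"y": -4e-05,"z": 0,"grip": 1},
])

```text
time: 13.7
eef_pos: [0.4394, 0.0679, 0.1028]
tcp_rot: [-0.002, 0.835, 0.55, -0.001]
ft_force: [-5.9, 0.5, 2.5]
gripper_width: 0.0001
grasp_force: 2.6
```

>>> step_arm([
  {"ax": 0,"ay": 0,"az": 0.125,"x": 0.0025,"y": -6e-05,"z": -0.0001,"grip": 1},
  {"ax": 0,"ay": 0,"az": 0.125,"x": 0.0025,"y": -4e-05,"z": 0,"grip": 1},
  {"ax": 0,"ay": 0,"az": 0.125,"x": 0.0025,"y": -4e-05,"z": 0,"grip": 1},
  {"ax": 0,"ay": 0,"az": 0.125,"x": 0.0025,"y": -4e-05,"z": 0,"grip": 1},
  {"ax": 0,"ay": 0,"az": 0.125,"x": 0.0025,"y": -4e-05,"z": 0,"grip": 1},
])

```text
time: 14.2
eef_pos: [0.4444, 0.0794, 0.1028]
tcp_rot: [-0.002, 0.858, 0.513, -0.002]
ft_force: [-5.3, 0.7, 1.4]
gripper_width: 0.0001
grasp_force: 2.6
```

>>> step_arm([
  {"ax": 0,"ay": 0,"az": 0.125,"x": 0.0025,"y": 2e-05,"z": 0,"grip": 1},
  {"ax": 0,"ay": 0,"az": 0.125,"x": 0.0025,"y": -4e-05,"z": 0,"grip": 1},
  {"ax": 0,"ay": 0,"az": 0.125,"x": 0.0025,"y": -4e-05,"z": 0,"grip": 1},
  {"ax": 0,"ay": 0,"az": 0.125,"x": 0.0025,"y": -4e-05,"z": 0,"grip": 1},
  {"ax": 0,"ay": 0,"az": 0.125,"x": 0.0025,"y": -4e-05,"z": 0,"grip": 1},
])

```text
time: 14.7
eef_pos: [0.4505, 0.0904, 0.1029]
tcp_rot: [-0.002, 0.88, 0.475, -0.002]
ft_force: [-5.6, 1.7, 2.2]
gripper_width: -0.0001
grasp_force: 3.0
```

>>> step_arm([
  {"ax": 0,"ay": 0,"az": 0.125,"x": 0.0025,"y": -6e-05,"z": 0,"grip": 1},
  {"ax": 0,"ay": 0,"az": 0.125,"x": 0.0025,"y": -4e-05,"z": 0,"grip": 1},
  {"ax": 0,"ay": 0,"az": 0.125,"x": 0.0025,"y": -4e-05,"z": 0,"grip": 1},
  {"ax": 0,"ay": 0,"az": 0.125,"x": 0.0025,"y": -4e-05,"z": 0,"grip": 1},
  {"ax": 0,"ay": 0,"az": 0.125,"x": 0.0025,"y": -4e-05,"z": 0,"grip": 1},
])

```text
time: 15.2
eef_pos: [0.4575, 0.1008, 0.1029]
tcp_rot: [-0.002, 0.9, 0.436, -0.002]
ft_force: [-7.0, 2.2, 2.6]
gripper_width: 0.0
grasp_force: 3.2
```

Run:
```python
from m import *
for n in ['top','side']:
  s=snap(n)
  for b in bottles(s,(.574,.0135)):
    p=b[3]; print(b[2],p,b[4],np.arctan2(p[1]-.0135,p[0]-.574).round(3))
```

```text
30 [0.6321 0.0319 0.1203] 0.1275 0.307
144 [ 0.6263 -0.0311  0.128 ] 0.1346 -0.706
147 [0.5862 0.0826 0.1277] 0.1336 1.396
147 [ 0.5604 -0.0537  0.1282] 0.1342 -1.77
100 [0.5301 0.0507 0.1293] 0.1359 2.439
150 [ 0.5075 -0.0086  0.128 ] 0.1347 -2.821
161 [0.5855 0.0782 0.1264] 0.1358 1.395
113 [0.6399 0.0368 0.1212] 0.1309 0.34
223 [0.5189 0.0535 0.1269] 0.1353 2.514
174 [ 0.6247 -0.0365  0.1264] 0.1354 -0.778
188 [ 0.5065 -0.0139  0.1266] 0.1344 -2.756
186 [ 0.559  -0.0592  0.1265] 0.1354 -1.774
```

>>> step_arm([
  {"ax": 0,"ay": 0,"az": 0.125,"x": 0.0025,"y": -0.0002,"z": -0.0001,"grip": 1},
  {"ax": 0,"ay": 0,"az": 0.125,"x": 0.0025,"y": -8e-05,"z": 0,"grip": 1},
  {"ax": 0,"ay": 0,"az": 0.125,"x": 0.0025,"y": -8e-05,"z": 0,"grip": 1},
  {"ax": 0,"ay": 0,"az": 0.125,"x": 0.0025,"y": -8e-05,"z": 0,"grip": 1},
  {"ax": 0,"ay": 0,"az": 0.125,"x": 0.0025,"y": -8e-05,"z": 0,"grip": 1},
])

```text
time: 15.8
eef_pos: [0.4653, 0.1107, 0.1029]
tcp_rot: [-0.002, 0.918, 0.397, -0.002]
ft_force: [-5.7, 2.2, 1.5]
gripper_width: 0.0001
grasp_force: 2.7
```

Run:
```python
from m import *
for n in ['top','side']:
  s=dict(np.load(n+'0.npz')); P=cloud(s); g=s['image'].max(2)
  for nm,c,z in [('head',(.643,.025),.271),('pad',(.682,.032),.257),('post',(.751,.0445),.308)]:
    m=(np.hypot(P[...,0]-c[0],P[...,1]-c[1])<.017)&(abs(P[...,2]-z)<.006)
    v,u=np.nonzero(m&(g<70)); 
    print(n,nm,len(u),ray(s,u.mean(),v.mean(),P[m&(g<70)][:,2].mean()).round(4),P[m].mean(0).round(4))
```

```text
top head 30 [0.6422 0.0269 0.2701] [0.643  0.0262 0.2699]
top pad 61 [0.6819 0.0337 0.2565] [0.6823 0.0325 0.2559]
top post 36 [0.7512 0.0455 0.307 ] [0.7512 0.045  0.307 ]
side head 20 [0.6406 0.0225 0.2691] [0.6424 0.0243 0.2695]
side pad 33 [0.6799 0.0292 0.2571] [0.6813 0.0308 0.2562]
side post 30 [0.7506 0.0432 0.3072] [0.7506 0.0432 0.3072]
```

>>> step_arm([
  {"ax": 0,"ay": 0,"az": 0.125,"x": 0.0025,"y": -8e-05,"z": 0,"grip": 1},
  {"ax": 0,"ay": 0,"az": 0.125,"x": 0.0025,"y": -6e-05,"z": 0,"grip": 1},
  {"ax": 0,"ay": 0,"az": 0.125,"x": 0.0025,"y": -6e-05,"z": 0,"grip": 1},
  {"ax": 0,"ay": 0,"az": 0.125,"x": 0.0025,"y": -6e-05,"z": 0,"grip": 1},
  {"ax": 0,"ay": 0,"az": 0,"x": 0,"y": 0,"z": 0,"grip": 1},
])

```text
time: 16.3
eef_pos: [0.4723, 0.1182, 0.103]
tcp_rot: [-0.002, 0.931, 0.364, -0.001]
ft_force: [-4.7, 4.0, 0.3]
gripper_width: -0.0
grasp_force: 2.9
```

Run:
```python
from m import *
for n in ['top','side']:
  s=snap(n)
  for b in bottles(s,(.574,.0135)):
    p=b[3]; print(b[2],p,b[4],np.arctan2(p[1]-.0135,p[0]-.574).round(3))
```

```text
52 [0.6395 0.0266 0.1207] 0.1296 0.197
149 [ 0.6183 -0.0385  0.1277] 0.1341 -0.865
145 [0.5969 0.0802 0.1283] 0.1348 1.24
149 [ 0.5502 -0.0507  0.1275] 0.1355 -1.926
124 [0.5347 0.0585 0.1292] 0.1346 2.289
149 [0.5045 0.002  0.128 ] 0.1334 -2.978
155 [0.5957 0.0753 0.1264] 0.1335 1.233
104 [0.6426 0.0266 0.1216] 0.1311 0.189
216 [0.5257 0.0613 0.1268] 0.1359 2.361
177 [ 0.6168 -0.0436  0.1267] 0.1356 -0.928
178 [ 0.5036 -0.0033  0.1268] 0.1348 -2.907
185 [ 0.5491 -0.0564  0.1268] 0.1347 -1.913
```

>>> step_arm([
  {"ax": 0,"ay": 0,"az": 0.075,"x": 0.0015,"y": 0,"z": 0,"grip": 1},
  {"ax": 0,"ay": 0,"az": 0,"x": 0,"y": 0,"z": 0,"grip": 1},
])

```text
time: 16.6
eef_pos: [0.4733, 0.1191, 0.1029]
tcp_rot: [-0.002, 0.933, 0.36, -0.001]
ft_force: [-5.0, 3.0, 1.2]
gripper_width: -0.0
grasp_force: 2.9
```

>>> step_arm([
  {"ax": 0,"ay": 0,"az": 0,"x": 0,"y": -0.002,"z": 0,"grip": 1},
  {"ax": 0,"ay": 0,"az": 0,"x": 0,"y": -0.01,"z": 0,"grip": 1},
  {"ax": 0,"ay": 0,"az": 0,"x": 0,"y": -0.025,"z": 0,"grip": 1},
  {"ax": 0,"ay": 0,"az": 0,"x": 0,"y": 0,"z": -0.05,"grip": 1},
  {"ax": 0,"ay": 0,"az": 0,"x": 0,"y": 0,"z": -0.05,"grip": 1},
])

```text
time: 17.1
eef_pos: [0.4482, 0.1462, 0.2036]
tcp_rot: [-0.001, 0.933, 0.36, -0.002]
ft_force: [1.3, 0.4, -0.1]
gripper_width: 0.0
grasp_force: 0.0
```

>>> step_arm([
  {"ax": 0,"ay": 0,"az": 0,"x": 0,"y": 0,"z": -0.05,"grip": 1},
  {"ax": 0,"ay": 0,"az": 0,"x": 0,"y": 0,"z": -0.05,"grip": 1},
  {"ax": 0,"ay": 0,"az": 0,"x": 0,"y": 0,"z": -0.05,"grip": 1},
  {"ax": 0,"ay": 0,"az": 0,"x": 0,"y": 0,"z": -0.04,"grip": 1},
  {"ax": 0,"ay": 0,"az": 0,"x": 0,"y": 0,"z": 0,"grip": 1},
])

```text
time: 17.6
eef_pos: [0.4516, 0.1461, 0.4015]
tcp_rot: [0.002, 0.933, 0.36, 0.007]
ft_force: [0.1, 0.7, -0.0]
gripper_width: 0.0001
grasp_force: 0.0
```

Run:
```python
from m import *
for n in ['top','side']:
  s=snap(n)
  for b in bottles(s,(.574,.0135)):
    p=b[3]; print(b[2],p,b[4],np.arctan2(p[1]-.0135,p[0]-.574).round(3))
cv2.imwrite('pics/s2.png',cv2.resize(np.clip(s['image'][100:300,180:400,::-1]*1.3,0,255).astype(np.uint8),None,fx=3,fy=3))
```

```text
54 [0.6412 0.0257 0.1213] 0.1281 0.18
147 [ 0.6179 -0.0388  0.1279] 0.1347 -0.872
146 [0.5973 0.0793 0.1279] 0.1343 1.23
153 [ 0.5495 -0.0508  0.1272] 0.134 -1.935
148 [0.5286 0.0675 0.1279] 0.1339 2.27
154 [0.5049 0.0024 0.1277] 0.1337 -2.982
153 [0.5962 0.075  0.1265] 0.1346 1.224
104 [0.643  0.0256 0.1216] 0.1315 0.174
162 [0.5275 0.0627 0.1268] 0.1345 2.328
174 [ 0.6168 -0.0436  0.1267] 0.134 -0.928
182 [ 0.5037 -0.0031  0.1266] 0.1349 -2.91
184 [ 0.5477 -0.0564  0.1269] 0.1357 -1.931
```

View pics/s2.png

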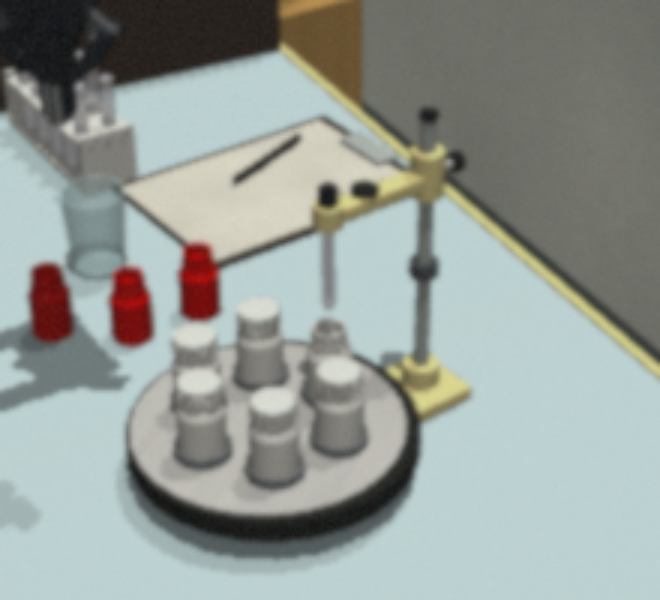

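The side view shows the tip at (329,300) directly over the open mouth at (329,325). The open bottle is at 0.173 rad, which matches the post. Before pressing the pad I'll check the gripper's clearance to the post.

Run:
```python
from h import *
from scipy.spatial.transform import Rotation as Ro
s=ctrl.snapshot('wrist');R=cv2.Rodrigues(np.array(s['rvec'],float))[0]
o=ctrl.observe();q=o['tcp_rot'];T=Ro.from_quat([*q[1:],q[0]]).as_matrix()
print('cam in tool',((-np.array(s['tvec']).ravel()@R)-o['eef_pos'])@T, 'axis',R[2]@T)
print(o['q'],o['eef_pos'],q,o['ft_force'])
d=np.array([.682,.0323,.365])-o['eef_pos'];print('shift tool now',d@T)
for a in (32.2,): 
    T2=T@Ro.from_rotvec([0,0,np.radians(a)]).as_matrix();print(d@T2,T2)
```

```text
cam in tool [ 7.64347661e-02  7.69698563e-05 -7.28721194e-02] axis [-0.294874    0.00217163  0.95553368]
[ 7.28001385e-02 -2.49867117e-01  1.89011155e+00  2.22824487e-04
  1.50162463e+00  9.07081317e-01] [0.44957006 0.14572622 0.39315248] [-1.46571450e-04  9.32958781e-01  3.59983168e-01 -9.98553262e-05] [-1.10600133  0.49055337  0.23173665]
shift tool now [0.09600373 0.24016154 0.02806178]
[0.20921409 0.15206495 0.02806178] [[ 9.84812791e-01  1.73619358e-01 -2.91848317e-04]
 [ 1.73619419e-01 -9.84812803e-01  2.01597769e-04]
 [-2.52414684e-04 -2.49206597e-04 -9.99999937e-01]]
```

>>> step_arm([
  {"ax": 0,"ay": 0,"az": -0.9,"x": 0,"y": 0,"z": 0,"grip": 1},
  {"ax": 0,"ay": 0,"az": -0.9,"x": 0,"y": 0,"z": 0,"grip": 1},
  {"ax": 0,"ay": 0,"az": -0.9,"x": 0,"y": 0,"z": 0,"grip": 1},
  {"ax": 0,"ay": 0,"az": -0.9,"x": 0,"y": 0,"z": 0,"grip": 1},
  {"ax": 0,"ay": 0,"az": -0.9,"x": 0,"y": 0,"z": 0,"grip": 1},
])

```text
time: 18.25
eef_pos: [0.4493, 0.1456, 0.3912]
tcp_rot: [-0.001, 0.774, 0.633, -0.002]
ft_force: [0.3, 0.5, -0.6]
gripper_width: 0.0001
grasp_force: 0.0
```

>>> step_arm([
  {"ax": 0,"ay": 0,"az": -0.9,"x": 0,"y": 0,"z": 0,"grip": 1},
  {"ax": 0,"ay": 0,"az": -0.9,"x": 0,"y": 0,"z": 0,"grip": 1},
  {"ax": 0,"ay": 0,"az": -0.9,"x": 0,"y": 0,"z": 0,"grip": 1},
  {"ax": 0,"ay": 0,"az": 0,"x": -0.025,"y": 0.034,"z": 0,"grip": 1},
  {"ax": 0,"ay": 0,"az": 0,"x": -0.025,"y": 0.034,"z": 0,"grip": 1},
])

```text
time: 18.75
eef_pos: [0.5254, 0.1079, 0.3916]
tcp_rot: [-0.001, 0.644, 0.765, -0.001]
ft_force: [0.3, 0.9, 0.7]
gripper_width: -0.0002
grasp_force: 0.0
```

>>> step_arm([
  {"ax": 0,"ay": 0,"az": 0,"x": -0.025,"y": 0.034,"z": 0,"grip": 1},
  {"ax": 0,"ay": 0,"az": 0,"x": -0.025,"y": 0.034,"z": 0,"grip": 1},
  {"ax": 0,"ay": 0,"az": 0,"x": -0.025,"y": 0.034,"z": 0,"grip": 1},
  {"ax": 0,"ay": 0,"az": 0,"x": -0.025,"y": 0.034,"z": 0,"grip": 1},
  {"ax": 0,"ay": 0,"az": 0,"x": 0,"y": 0,"z": 0,"grip": 1},
])

```text
time: 19.25
eef_pos: [0.6787, 0.0298, 0.3881]
tcp_rot: [-0.003, 0.645, 0.764, -0.002]
ft_force: [-0.9, 0.9, -0.2]
gripper_width: -0.0002
grasp_force: 0.0
```

Run:
```python
from h import *
from scipy.spatial.transform import Rotation as Ro
o=ctrl.observe();q=o['tcp_rot'];T=Ro.from_quat([*q[1:],q[0]]).as_matrix()
print(o['eef_pos'],T,(np.array([.682,.0323,.340])-o['eef_pos'])@T,o['q'])
```

```text
[0.67873875 0.02978904 0.38811674] [[-1.66881981e-01  9.85954952e-01 -6.57555022e-03]
 [ 9.85975818e-01  1.66887872e-01  3.53660823e-04]
 [ 1.44607322e-03 -6.42431389e-03 -9.99978318e-01]] [0.00186192 0.00394361 0.04809514] [-1.22521328e-01  2.62821250e-01  1.38393153e+00 -4.53713133e-04
  1.50140941e+00 -2.90159659e-01]
```

>>> step_arm([
  {"ax": 0,"ay": 0,"az": 0,"x": 0.002,"y": 0.004,"z": 0.02,"grip": 1},
  {"ax": 0,"ay": 0,"az": 0,"x": 0,"y": 0,"z": 0.02,"grip": 1},
  {"ax": 0,"ay": 0,"az": 0,"x": 0,"y": 0,"z": 0.005,"grip": 1},
  {"ax": 0,"ay": 0,"az": 0,"x": 0,"y": 0,"z": 0,"grip": 1},
])

```text
time: 19.65
eef_pos: [0.6791, 0.0354, 0.3463]
tcp_rot: [-0.002, 0.644, 0.765, -0.001]
ft_force: [-0.4, -0.2, -0.3]
gripper_width: 0.0001
grasp_force: 0.0
```

Run:
```python
from h import *
s=snap('side');o=ctrl.observe();print(o['eef_pos'],o['ft_force'])
cv2.imwrite('pics/s3.png',cv2.resize(np.clip(s['image'][90:260,210:390,::-1]*1.4,0,255).astype(np.uint8),None,fx=3.4,fy=3.4))
```

```text
[0.67960704 0.0353038  0.34810955] [-0.33989169 -0.03187714 -0.19124019]
```

View pics/s3.png

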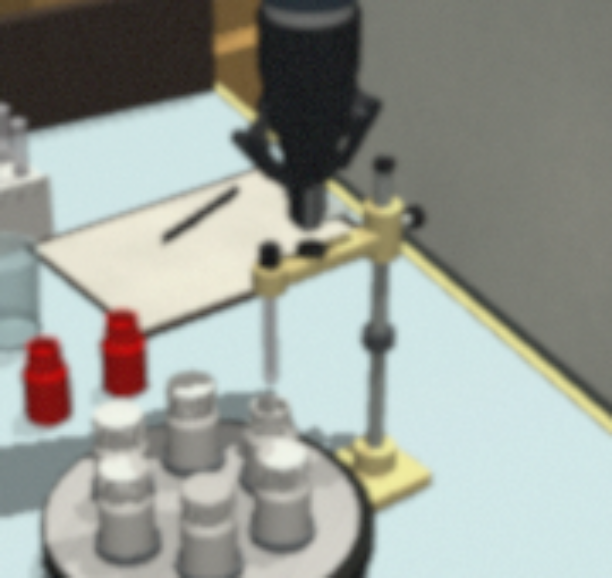

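The tip is above the pad at (312,247), but the finger knuckles at (370,105) point toward the post. I'll turn the tool 90° so they lie across the arm, with the camera on the side away from the post.

>>> step_arm([
  {"ax": 0,"ay": 0,"az": -0.94,"x": 0,"y": 0,"z": 0,"grip": 1},
  {"ax": 0,"ay": 0,"az": -0.94,"x": 0,"y": 0,"z": 0,"grip": 1},
  {"ax": 0,"ay": 0,"az": -0.94,"x": 0,"y": 0,"z": 0,"grip": 1},
  {"ax": 0,"ay": 0,"az": -0.94,"x": 0,"y": 0,"z": 0,"grip": 1},
  {"ax": 0,"ay": 0,"az": -0.94,"x": 0,"y": 0,"z": 0,"grip": 1},
])

```text
time: 20.2
eef_pos: [0.6803, 0.0351, 0.3506]
tcp_rot: [0.001, 0.361, 0.933, 0.0]
ft_force: [0.0, -0.2, -0.2]
gripper_width: -0.0001
grasp_force: 0.0
```

>>> step_arm([
  {"ax": 0,"ay": 0,"az": -0.94,"x": 0,"y": 0,"z": 0,"grip": 1},
  {"ax": 0,"ay": 0,"az": -0.94,"x": 0,"y": 0,"z": 0,"grip": 1},
  {"ax": 0,"ay": 0,"az": -0.94,"x": 0,"y": 0,"z": 0,"grip": 1},
  {"ax": 0,"ay": 0,"az": -0.94,"x": 0,"y": 0,"z": 0,"grip": 1},
  {"ax": 0,"ay": 0,"az": -0.94,"x": 0,"y": 0,"z": 0,"grip": 1},
])

```text
time: 20.7
eef_pos: [0.6803, 0.0351, 0.3505]
tcp_rot: [0.001, 0.041, 0.999, -0.0]
ft_force: [0.7, 0.1, -0.4]
gripper_width: -0.0
grasp_force: 0.0
```

>>> step_arm([
  {"ax": 0,"ay": 0,"az": -0.94,"x": 0,"y": 0,"z": 0,"grip": 1},
  {"ax": 0,"ay": 0,"az": -0.94,"x": 0,"y": 0,"z": 0,"grip": 1},
  {"ax": 0,"ay": 0,"az": 0,"x": -0.002,"y": -0.0034,"z": 0.005,"grip": 1},
  {"ax": 0,"ay": 0,"az": 0,"x": 0,"y": 0,"z": 0,"grip": 1},
  {"ax": 0,"ay": 0,"az": 0,"x": 0,"y": 0,"z": 0,"grip": 1},
])

```text
time: 21.2
eef_pos: [0.6827, 0.0319, 0.3439]
tcp_rot: [0.0, -0.086, 0.996, 0.0]
ft_force: [0.2, 0.4, -1.0]
gripper_width: -0.0
grasp_force: 0.0
```

Run:
```python
from h import *
from scipy.spatial.transform import Rotation as Ro
s=snap('side');o=ctrl.observe();q=o['tcp_rot'];T=Ro.from_quat([*q[1:],q[0]]).as_matrix()
print(o['eef_pos'],T,(np.array([.682,.0323,.330])-o['eef_pos'])@T,o['ft_force'])
cv2.imwrite('pics/s4.png',cv2.resize(np.clip(s['image'][90:260,210:390,::-1]*1.4,0,255).astype(np.uint8),None,fx=3.4,fy=3.4))
```

```text
[0.68267611 0.03191715 0.34390736] [[-9.84985130e-01 -1.72639158e-01  1.20792530e-04]
 [-1.72639155e-01  9.84985137e-01  3.81346290e-05]
 [-1.25562377e-04  1.67085222e-05 -9.99999992e-01]] [0.00060161 0.00049359 0.01390729] [-0.28038302  0.43596797  0.16291756]
```

View pics/s4.png

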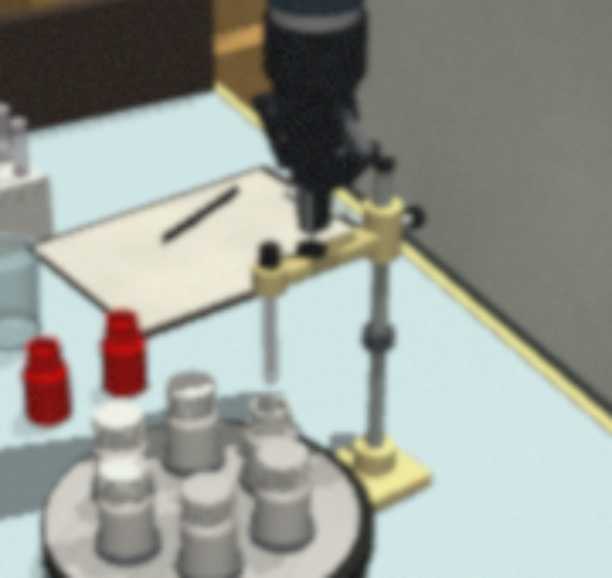

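The fingertip at (312,228) is centred over the pad at (312,248), and the electrode is over the mouth. Now I press down.

>>> step_arm([
  {"ax": 0,"ay": 0,"az": 0,"x": 0,"y": 0,"z": 0.008,"grip": 1},
  {"ax": 0,"ay": 0,"az": 0,"x": 0,"y": 0,"z": 0.003,"grip": 1},
  {"ax": 0,"ay": 0,"az": 0,"x": 0,"y": 0,"z": 0.002,"grip": 1},
  {"ax": 0,"ay": 0,"az": 0,"x": 0,"y": 0,"z": 0.0015,"grip": 1},
  {"ax": 0,"ay": 0,"az": 0,"x": 0,"y": 0,"z": 0.0015,"grip": 1},
])

```text
time: 21.75
eef_pos: [0.6826, 0.032, 0.3284]
tcp_rot: [-0.0, -0.087, 0.996, -0.0]
ft_force: [-2.6, 0.4, 2.9]
gripper_width: 0.0001
grasp_force: 1.7
```

>>> step_arm([
  {"ax": 0,"ay": 0,"az": 0,"x": 0,"y": 0,"z": 0.002,"grip": 1},
  {"ax": 0,"ay": 0,"az": 0,"x": 0,"y": 0,"z": 0.002,"grip": 1},
])

```text
time: 21.95
eef_pos: [0.6827, 0.032, 0.3241]
tcp_rot: [0.0, -0.087, 0.996, -0.0]
ft_force: [-2.6, -0.5, 2.7]
gripper_width: -0.0004
grasp_force: 1.7
```

>>> step_arm([
  {"ax": 0,"ay": 0,"az": 0,"x": 0,"y": 0,"z": 0.0025,"grip": 1},
  {"ax": 0,"ay": 0,"az": 0,"x": 0,"y": 0,"z": 0.0025,"grip": 1},
  {"ax": 0,"ay": 0,"az": 0,"x": 0,"y": 0,"z": 0.0025,"grip": 1},
  {"ax": 0,"ay": 0,"az": 0,"x": 0,"y": 0,"z": 0.0025,"grip": 1},
])

```text
time: 22.35
eef_pos: [0.6827, 0.032, 0.3136]
tcp_rot: [0.0, -0.087, 0.996, 0.0]
ft_force: [-2.3, 0.5, 3.3]
gripper_width: 0.0002
grasp_force: 1.7
```

Run:
```python
from h import *
s=snap('side')
cv2.imwrite('pics/s5.png',cv2.resize(np.clip(s['image'][140:250,250:350,::-1]*1.5,0,255).astype(np.uint8),None,fx=5.4,fy=5.4,interpolation=2))
```

```text
(no output)
```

View pics/s5.png

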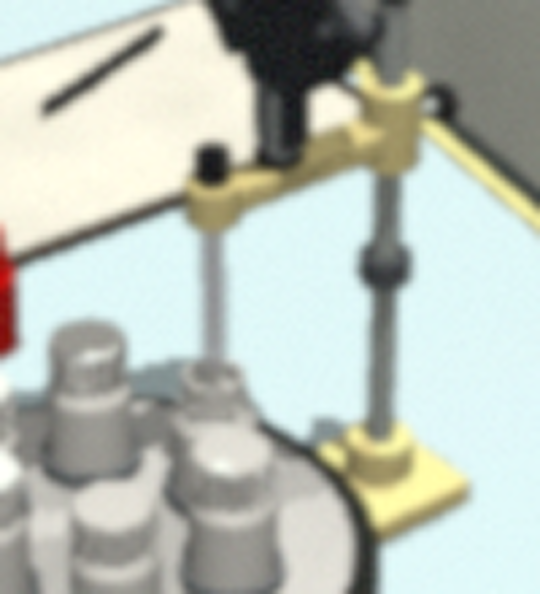

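The tip at (213,362) is centred on the mouth at (214,372), so I carry on down.

>>> step_arm([
  {"ax": 0,"ay": 0,"az": 0,"x": 0,"y": 0,"z": 0.0025,"grip": 1},
  {"ax": 0,"ay": 0,"az": 0,"x": 0,"y": 0,"z": 0.0025,"grip": 1},
  {"ax": 0,"ay": 0,"az": 0,"x": 0,"y": 0,"z": 0.0025,"grip": 1},
  {"ax": 0,"ay": 0,"az": 0,"x": 0,"y": 0,"z": 0.0025,"grip": 1},
  {"ax": 0,"ay": 0,"az": 0,"x": 0,"y": 0,"z": 0.0025,"grip": 1},
])

```text
time: 22.9
eef_pos: [0.6827, 0.032, 0.3011]
tcp_rot: [0.0, -0.087, 0.996, 0.0]
ft_force: [-1.3, 0.3, 3.8]
gripper_width: 0.0001
grasp_force: 1.7
```

>>> step_arm([
  {"ax": 0,"ay": 0,"az": 0,"x": 0,"y": 0,"z": 0.0025,"grip": 1},
  {"ax": 0,"ay": 0,"az": 0,"x": 0,"y": 0,"z": 0.0025,"grip": 1},
  {"ax": 0,"ay": 0,"az": 0,"x": 0,"y": 0,"z": 0.0025,"grip": 1},
  {"ax": 0,"ay": 0,"az": 0,"x": 0,"y": 0,"z": 0.0025,"grip": 1},
  {"ax": 0,"ay": 0,"az": 0,"x": 0,"y": 0,"z": 0.0025,"grip": 1},
])

```text
time: 23.4
eef_pos: [0.6827, 0.032, 0.2886]
tcp_rot: [0.0, -0.087, 0.996, 0.0]
ft_force: [-0.4, 0.4, 3.1]
gripper_width: 0.0005
grasp_force: 1.7
```

>>> step_arm([
  {"ax": 0,"ay": 0,"az": 0,"x": 0,"y": 0,"z": 0.0025,"grip": 1},
  {"ax": 0,"ay": 0,"az": 0,"x": 0,"y": 0,"z": 0.0025,"grip": 1},
  {"ax": 0,"ay": 0,"az": 0,"x": 0,"y": 0,"z": 0.0025,"grip": 1},
  {"ax": 0,"ay": 0,"az": 0,"x": 0,"y": 0,"z": 0.0025,"grip": 1},
  {"ax": 0,"ay": 0,"az": 0,"x": 0,"y": 0,"z": 0.0025,"grip": 1},
])

```text
time: 23.9
eef_pos: [0.6827, 0.032, 0.2761]
tcp_rot: [0.0, -0.087, 0.996, -0.0]
ft_force: [-0.8, 0.6, 3.9]
gripper_width: -0.0001
grasp_force: 1.7
```

>>> step_arm([
  {"ax": 0,"ay": 0,"az": 0,"x": 0,"y": 0,"z": 0.0025,"grip": 1},
  {"ax": 0,"ay": 0,"az": 0,"x": 0,"y": 0,"z": 0.0025,"grip": 1},
  {"ax": 0,"ay": 0,"az": 0,"x": 0,"y": 0,"z": 0.0025,"grip": 1},
  {"ax": 0,"ay": 0,"az": 0,"x": 0,"y": 0,"z": 0.0025,"grip": 1},
  {"ax": 0,"ay": 0,"az": 0,"x": 0,"y": 0,"z": 0.001,"grip": 1},
])

```text
time: 24.4
eef_pos: [0.6827, 0.032, 0.265]
tcp_rot: [0.0, -0.087, 0.996, 0.0]
ft_force: [-0.9, 1.5, 2.7]
gripper_width: 0.0003
grasp_force: 1.6
```

>>> step_arm([
  {"ax": 0,"ay": 0,"az": 0,"x": 0,"y": 0,"z": 0.001,"grip": 1},
  {"ax": 0,"ay": 0,"az": 0,"x": 0,"y": 0,"z": 0.001,"grip": 1},
])

```text
time: 24.6
eef_pos: [0.6827, 0.032, 0.2633]
tcp_rot: [0.0, -0.087, 0.996, 0.0]
ft_force: [0.0, 0.6, 3.9]
gripper_width: 0.0001
grasp_force: 1.7
```

>>> step_arm([
  {"ax": 0,"ay": 0,"az": 0,"x": 0,"y": 0,"z": 0.0007,"grip": 1},
  {"ax": 0,"ay": 0,"az": 0,"x": 0,"y": 0,"z": 0.0006,"grip": 1},
])

```text
time: 24.8
eef_pos: [0.6827, 0.032, 0.262]
tcp_rot: [0.0, -0.087, 0.996, 0.0]
ft_force: [-0.3, 0.5, 2.8]
gripper_width: -0.0002
grasp_force: 1.6
```

>>> step_arm([
  {"ax": 0,"ay": 0,"az": 0,"x": 0,"y": 0,"z": 0.0006,"grip": 1},
  {"ax": 0,"ay": 0,"az": 0,"x": 0,"y": 0,"z": 0.0006,"grip": 1},
])

```text
time: 25.0
eef_pos: [0.6827, 0.032, 0.2608]
tcp_rot: [0.0, -0.087, 0.996, 0.0]
ft_force: [-0.8, 1.3, 2.6]
gripper_width: -0.0
grasp_force: 1.6
```

>>> step_arm([
  {"ax": 0,"ay": 0,"az": 0,"x": 0,"y": 0,"z": 0.0005,"grip": 1},
  {"ax": 0,"ay": 0,"az": 0,"x": 0,"y": 0,"z": 0,"grip": 1},
])

```text
time: 25.2
eef_pos: [0.6827, 0.032, 0.2602]
tcp_rot: [0.0, -0.087, 0.996, 0.0]
ft_force: [1.3, 2.0, 2.2]
gripper_width: -0.0
grasp_force: 1.3
```

>>> step_arm([
  {"ax": 0,"ay": 0,"az": 0,"x": 0,"y": 0,"z": 0.0005,"grip": 1},
  {"ax": 0,"ay": 0,"az": 0,"x": 0,"y": 0,"z": 0,"grip": 1},
])

```text
time: 25.4
eef_pos: [0.6827, 0.032, 0.2597]
tcp_rot: [0.0, -0.087, 0.996, -0.0]
ft_force: [0.7, 1.4, 3.1]
gripper_width: -0.0002
grasp_force: 1.4
```

>>> step_arm([
  {"ax": 0,"ay": 0,"az": 0,"x": 0,"y": 0,"z": 0.0005,"grip": 1},
  {"ax": 0,"ay": 0,"az": 0,"x": 0,"y": 0,"z": 0,"grip": 1},
])

```text
time: 25.6
eef_pos: [0.6827, 0.032, 0.2597]
tcp_rot: [0.0, -0.087, 0.996, -0.0]
ft_force: [-0.0, 0.7, 5.1]
gripper_width: -0.0
grasp_force: 2.4
```

>>> step_arm([
  {"ax": 0,"ay": 0,"az": 0,"x": 0,"y": 0,"z": 0.0005,"grip": 1},
  {"ax": 0,"ay": 0,"az": 0,"x": 0,"y": 0,"z": 0,"grip": 1},
])

```text
time: 25.8
eef_pos: [0.6827, 0.032, 0.2596]
tcp_rot: [0.0, -0.087, 0.996, -0.0]
ft_force: [-0.5, 2.7, 6.8]
gripper_width: -0.0003
grasp_force: 3.3
```

>>> step_arm([
  {"ax": 0,"ay": 0,"az": 0,"x": 0,"y": 0,"z": 0.0005,"grip": 1},
  {"ax": 0,"ay": 0,"az": 0,"x": 0,"y": 0,"z": 0,"grip": 1},
])

```text
time: 26.0
eef_pos: [0.6827, 0.032, 0.2596]
tcp_rot: [0.0, -0.087, 0.996, -0.0]
ft_force: [-2.2, 1.8, 8.7]
gripper_width: -0.0
grasp_force: 4.2
```

On the stop, with force rising and no further travel. I'll lift straight up and check.

>>> step_arm([
  {"ax": 0,"ay": 0,"az": 0,"x": 0,"y": 0,"z": -0.003,"grip": 1},
  {"ax": 0,"ay": 0,"az": 0,"x": 0,"y": 0,"z": -0.02,"grip": 1},
  {"ax": 0,"ay": 0,"az": 0,"x": 0,"y": 0,"z": -0.04,"grip": 1},
  {"ax": 0,"ay": 0,"az": 0,"x": 0,"y": 0,"z": -0.04,"grip": 1},
  {"ax": 0,"ay": 0,"az": 0,"x": 0,"y": 0,"z": -0.04,"grip": 1},
])

```text
time: 26.5
eef_pos: [0.6821, 0.0316, 0.4012]
tcp_rot: [-0.001, -0.087, 0.996, -0.0]
ft_force: [1.0, 0.4, 0.7]
gripper_width: -0.0
grasp_force: 0.0
```

>>> step_arm([
  {"ax": 0,"ay": 0,"az": 0,"x": 0.04,"y": 0,"z": 0,"grip": 1},
  {"ax": 0,"ay": 0,"az": 0,"x": 0.04,"y": 0,"z": 0,"grip": 1},
  {"ax": 0,"ay": 0,"az": 0,"x": 0.04,"y": 0,"z": 0,"grip": 1},
  {"ax": 0,"ay": 0,"az": 0,"x": 0,"y": 0,"z": 0,"grip": 1},
  {"ax": 0,"ay": 0,"az": 0,"x": 0,"y": 0,"z": 0,"grip": 1},
])

```text
time: 27.0
eef_pos: [0.5638, 0.0108, 0.4006]
tcp_rot: [-0.0, -0.087, 0.996, -0.0]
ft_force: [0.1, 0.0, -0.1]
gripper_width: -0.0001
grasp_force: 0.0
```

Run:
```python
from m import *
s=snap('side');P=cloud(s);g=s['image'].max(2)
m=(np.hypot(P[...,0]-.682,P[...,1]-.0323)<.012)&(P[...,2]>.17)&(P[...,2]<.27)&(g<70);print('pad z',np.median(P[m][:,2]),m.sum())
cv2.imwrite('pics/s6.png',cv2.resize(np.clip(s['image'][130:280,210:350,::-1]*1.5,0,255).astype(np.uint8),None,fx=4,fy=4,interpolation=2))
print(ctrl.observe()['ft_force'])
```

```text
pad z 0.18711785541346387 27
[ 0.29833439 -0.39146926  0.02441717]
```

View pics/s6.png

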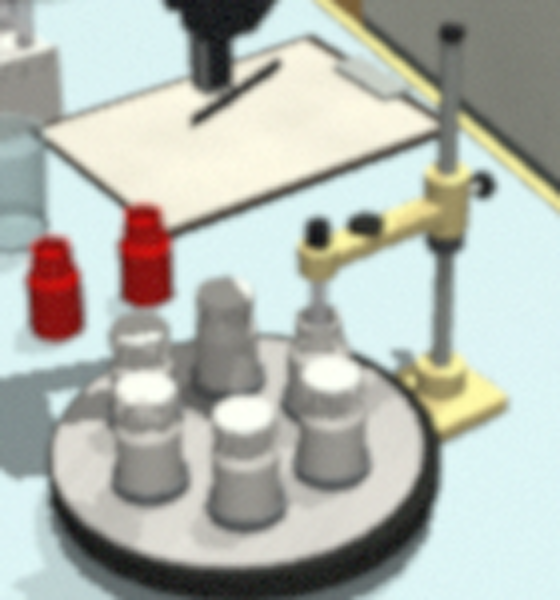

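The holder is on its stop collar at (443,240), the pad is at z 0.187, and the electrode is in the open bottle at (318,310). The robot is touching nothing.

```bash
python3 -c "
from station import ctrl
print(ctrl.sign_off())"
```

```text
the job is handed in; nothing more can be done
None
```

The open bottle is centred under the electrode, the holder is pressed fully down on its stop with the electrode inside the bottle, and the job is handed in; the hand-in gave no verdict.

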